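Bring the culture flask round to the imaging camera and take the picture

TASK

Gently push the turntable round by one of its spokes with a closed fingertip, either way, until the flat culture flask riding on it stands squarely in front of the camera's lens. Then press the shutter button on top of the camera housing fully down and let it come up again. Do not pinch the spokes, touch or lift the flask and vessels riding on the turntable, or press the button before the flask is in place, and leave everything else on the bench where it stands.

Things in the scene. Friction and masses are not known exactly. Their poses are not given: they have to be found in the camera images.
- stand: Fixed imaging stand; place and yaw vary. Origin on the bench, on the turntable's axis; z up, +y points from that axis to the lens. White camera housing 110 mm (x) by 90 mm (y) by 115 mm high, from 175 to 265 mm along +y. Low foot plate under the turntable. The flask is in place when its origin is on the +y line (x = 0, y about +50 mm here).
- lens (a point): Centre of the front of the black lens barrel (40 mm across), which stands out of the housing towards the turntable: 156 mm from the turntable's axis, 75 mm above the bench.
- turntable: Aluminium turntable, 170 mm across, turns two rounds either way, friction 0.15 N m (1 to 2 N at a spoke), stays where left. Origin on the axis, under the disc, 30 mm above the bench; its rubber top is 46 mm above the bench. Four dark steel spokes at 45, 135, 225, 315 degrees counterclockwise from its x axis. The flask is on its +y axis, midway between two spokes.
- paddle0 (a point): Middle of the top edge of the upright flat paddle at the end of the spoke at 45 degrees, 118 mm from the turntable's axis. The paddle lies along the spoke: from 98 to 138 mm from the axis, 8 mm thick, from 32 to 94 mm above the bench. Any paddle may be pushed on either broad face.
- paddle1 (a point): The same point of the same paddle on the spoke at 135 degrees.
- paddle2 (a point): The same point of the same paddle on the spoke at 225 degrees.
- paddle3 (a point): The same point of the same paddle on the spoke at 315 degrees.
- flask: The culture flask: flat, clear, upright and rectangular, 50 mm wide, 24 mm thick, body 52 mm high with a narrow neck and white cap, 73 mm in all; some pink at the bottom; 50 g. Loose, rides on the turntable about 50 mm from its axis with a broad face outward. Origin: centre of its underside, z up. It is the only rectangular vessel on the turntable.
- vial_jar: Small round glass jar, 32 mm across, 42 mm high, loose on the turntable; origin: centre of its underside.
- vial_tall: Small round amber bottle, 26 mm across, 58 mm high, loose on the turntable; origin: centre of its underside.
- beaker: Small open beaker, 36 mm across, 40 mm high, loose on the turntable; origin: centre of its underside.
- shutter_top (a point): Centre of the top face of the shutter button, a black round button 26 mm across in a grey collar on the top of the camera housing, 225 mm from the turntable's axis. Pressed straight down; fully down takes 4 N.
- shutter (a joint): How far the shutter button is pressed: 0 up, 0.006 m fully down; springs back.
- jar: Glass jar with red lid, 72 mm across, 85 mm high, bystander; origin: centre of its underside.
- bottle: Glass bottle with blue cap, 70 mm across, 150 mm high, bystander; origin: centre of its underside.
- dishes: Stack of white dishes, 92 mm across, 30 mm high, bystander; origin: centre of its underside.
- spatula: Metal spatula, 160 mm long, lying on the bench, bystander.
Things that resemble listed ones, but are neither listed nor needed, are in the scene too. What is shaped like the vial_tall but yellow is not meant.

How it is judged (in metres and radians):
On the way, in this order (a step that is already met when the one before it is completed fails the run):
1. the flask stands at rest squarely in front of the lens (x of flask in the frame of stand between -0.009 and 0.009 m and y of flask in the frame of stand above 0.03 m and linear speed of flask below 0.01 m/s and angular speed of turntable below 0.05 rad/s), for 0.2 s.
2. the shutter button is pressed fully down (value of joint shutter above 0.0045 m), for 0.1 s.
At the end, for the whole second after the job is handed in: The flask stands upright and at rest, its centre within 9 mm sideways of the line from the turntable's axis to the lens, on the lens side; the button is up; the other vessels stand upright on the turntable; bystanders are within 20 mm of their places (all of step 1 and distance between each of flask, vial_jar, vial_tall, beaker and turntable below 0.07 m and angle between each of flask, vial_jar, vial_tall, beaker's own z axis and vertical below 0.15 rad and value of joint shutter below 0.0015 m and distance of each of jar, bottle, dishes, spatula from where it was at the start of the episode below 0.02 m); the robot touches nothing.
It fails at once if the button is pressed before the flask is in front of the lens (value of joint shutter above 0.003 m and not (x of flask in the frame of stand between -0.009 and 0.009 m and y of flask in the frame of stand above 0.03 m)).
It fails at once if the flask or another vessel on the turntable is touched by the robot (contact force between any of the fingers, the arm and flask above 0.5 N or contact force between any of the fingers, the arm and vial_jar above 0.5 N or contact force between any of the fingers, the arm and vial_tall above 0.5 N or contact force between any of the fingers, the arm and beaker above 0.5 N).
It fails at once if a vessel on the turntable is lifted or tipped (z of any of flask, vial_jar, vial_tall, beaker in the frame of turntable above 0.03 m or angle between any of flask, vial_jar, vial_tall, beaker's own z axis and vertical above 0.4 rad).
It fails at once if the turntable is shoved hard or pinched (over 25 N) (contact force between the fingers and turntable above 25 N).
It fails at once if a bystander on the bench is moved by more than 20 mm (distance of any of jar, bottle, dishes, spatula from where it was at the start of the episode above 0.02 m).
It also fails if it takes over 54 s, if anything falls off the work surface, if the arm or the gripper's body presses on something with over 40 N, if the wrist force passes 120 N, or if a joint passes its speed limit or range.

ROBOT

A 6-joint arm with a two-finger parallel gripper is mounted at the origin on the work surface. World frame = base frame: x ahead of the robot, y to its left, z up, the work surface at z = 0. Lengths are in m, angles in degrees, forces in N, time in s.
With the tool pointing down it reaches from about 0.275 to 0.75 m from the base axis. Payload 10.2 kg.
Tool frame: the origin (TCP) lies midway between the tips of the shut fingers; the grasp point (between the pads) lies 19 mm behind it; z points along the fingers, y is the line along which they close (so a half turn about z gives the same grasp; the last joint's range is limited). The gripper opens to 88 mm and grips with 3 to 60 N. Pads are 18 mm wide; open, the fingers measure 123 mm over their backs; the gripper's body (75 mm by 187 mm) begins 45 mm behind the grasp point.
Start: joints at [59.507, 17.928, 85.812, -0, 76.261, -12.8], TCP at [0.16, 0.5, 0.239] pointing down, gripper open.
Joint ranges: [-168.41, 168.41], [-55.51, 124.54], [10.69, 146.95], [-70.63, 250.63], [1, 178], [-165.06, 165.06]. Speed limits (degrees/s): [136.94, 136.94, 172.46, 180, 180, 180].

INTERFACE

Orientations are given as a 3x3 rotation matrix whose columns are the frame's x, y, z axes.
In Python, from station import movep, move_linear, movej, ungrasp, gripper_close, pause, ik, state, read_camera, camera_info, IKError, finish_job gives the robot as it stands. The module is installed in compiled form; this text tells all that it offers. Calls block until the motion is done:
- movep(position, orientation): joint-space move of the TCP to a pose.
- move_linear(position, orientation=None, feed=0.15, force_limit=None): straight line of the TCP; orientation=None keeps the orientation; feed is the mean speed in m/s. With force_limit (N) it stops when the force on the tool has changed by that much, and returns True; else False.
- movej(angles): joint-space move.
- ungrasp() and gripper_close(grasp_force=None): open the fingers fully, or close them until they stop; grasp_force is the grip in N (None keeps the last).
- pause(seconds).
- ik(position, orientation): joint angles nearest the present ones, or None.
- state(): the state.
- read_camera(name): name is "scene" or "top" or "wrist"; returns (picture, depth): 384x512x3 uint8, red, green, blue; 384x512 float32, m along the optical axis (not along the pixel's ray), 0 where there is no reading.
- camera_info(name): a dict with "vfov" (degrees; the focal length in pixels is half the picture's height over the tangent of half this angle, whatever the lens; pixels are square), "cx", "cy" (the principal point, pixels), "extrinsics" (4x4, takes a point from camera to world coordinates); the wrist camera has in their place "hand_eye" (4x4, takes a point from camera to tool coordinates, whose origin is the TCP and whose axes are the flange's). Camera axes: x right, y down, z forward; pixel columns grow to the right and rows downward; lengths in m; the calibration is good to about 2 mm. A picture is of the moment at which its call begins: read the wrist's pose just before it. camera_info takes no time and is no camera call.
A pose or a line that the arm cannot do raises IKError and nothing moves.
- finish_job(): hands the job in, once; it reports no verdict.
The state is a dict: "time": time; "joint_positions": joint angles; "joint_velocities": joint speeds; "joint_efforts": joint torques, N m; "tcp_pos": TCP position; "ee_rot": TCP orientation; "ft_force": force on the tool from outside, world axes, zero at the start; "torque": the same for the moment, N m; "grip_width": finger opening in m.
Only numpy, scipy, OpenCV 4.12 (cv2) and the standard library are available. Lean on these libraries where they do the work, as an engineer would, in place of code of your own. Each camera call takes 0.05 s, during which the arm holds its last target. There are 200 camera calls.

## Working session

There is one attempt and no reset: what is moved stays moved. The work goes in short steps, each a Python script; the robot and the scene stay as the last script left them, time stands still between calls to the robot, and variables do not carry over. Pictures are saved under pics/ and viewed, on a budget of 10 in all, crops included, one or two more only if the job needs it, and the job is handed in when it is done.

```bash
mkdir -p pics
cat > h.py <<'E'
import numpy as np, cv2
from station import *
def snap(name,fn):
    s=state(); im,d=read_camera(name); cv2.imwrite('pics/'+fn+'.png',im[:,:,::-1]); np.savez('pics/'+fn,im=im,d=d,p=s['tcp_pos'],R=s['ee_rot']); return im,d
def cam(name,s=None):
    c=camera_info(name); f=192/np.tan(np.radians(c['vfov'])/2)
    if 'extrinsics' in c: T=np.array(c['extrinsics'])
    else:
        W=np.eye(4);W[:3,:3]=np.array(s['R']);W[:3,3]=s['p'];T=W@np.array(c['hand_eye'])
    return f,c['cx'],c['cy'],T
def plane(name,uv,z,s=None):
    f,cx,cy,T=cam(name,s); uv=np.atleast_2d(uv).astype(float)
    r=np.c_[(uv[:,0]-cx)/f,(uv[:,1]-cy)/f,np.ones(len(uv))]@T[:3,:3].T
    return T[:3,3]+r*((z-T[2,3])/r[:,2])[:,None]
def cloud(name,d,s=None):
    f,cx,cy,T=cam(name,s); v,u=np.mgrid[:384,:512]
    P=np.stack([(u-cx)/f*d,(v-cy)/f*d,d],-1)@T[:3,:3].T+T[:3,3]; P[d<=0]=np.nan; return P
E
python3 - <<'E'
from h import *
a,_=snap('top','top0'); b,_=snap('scene','scene0')
for n in('top','scene','wrist'): print(camera_info(n))
print(state()['time'])
E
```

```text
{'vfov': 47.09320663054341, 'cx': 259.16272103302936, 'cy': 189.06888657312746, 'extrinsics': array([[-0.00864869, -0.98076014,  0.19502499,  0.24686344],
       [-0.99991755,  0.01033358,  0.00762355, -0.05651578],
       [-0.00949218, -0.19494298, -0.98076864,  1.63748601],
       [ 0.        ,  0.        ,  0.        ,  1.        ]])}
{'vfov': 51.075243134454276, 'cx': 250.92347899317346, 'cy': 193.2803751257113, 'extrinsics': array([[-0.0914568 ,  0.52673907, -0.84509266,  1.47372713],
       [ 0.99555232,  0.02909497, -0.08960505,  0.04720584],
       [-0.02261053, -0.84952895, -0.52705724,  0.70023207],
       [ 0.        ,  0.        ,  0.        ,  1.        ]])}
{'vfov': 58.29330429614604, 'cx': 254.76455085877876, 'cy': 191.96442586433935, 'hand_eye': array([[ 1.34783783e-03, -9.49332176e-01, -3.14271544e-01,
         8.21481920e-02],
       [ 9.99999081e-01,  1.23446034e-03,  5.59782372e-04,
        -1.12753404e-03],
       [-1.43463660e-04, -3.14272009e-01,  9.49332968e-01,
        -1.45584025e-01],
       [ 0.00000000e+00,  0.00000000e+00,  0.00000000e+00,
         1.00000000e+00]])}
0.1
```

View pics/top0.png

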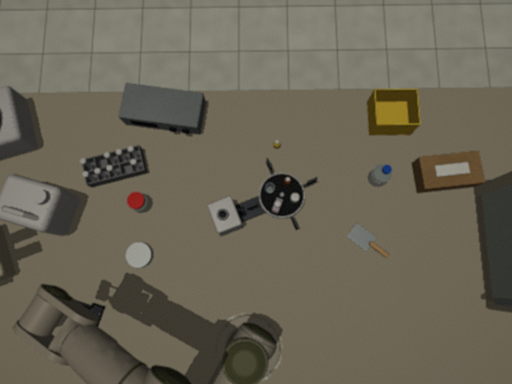

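View pics/scene0.png

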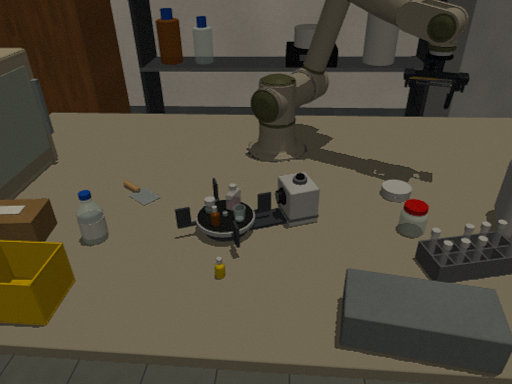

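The top view shows the housing at about (225,215), the turntable at (281,196) and paddles near (269,163), (311,182), (295,224) and (252,207). The scene view shows the flask near (233,200). Next I'll get coarse positions and take a close wrist look.

Run:
```python
from h import *
c=plane('top',[281,196],0.05)[0]; b=plane('top',[222,214],0.12)[0]; print(c,b)
d=np.load('pics/top0.npz')
R=np.array([[1,0,0],[0,-1,0],[0,0,-1.]])
gripper_close(5)
# wrist cam sits +x of tool (tilted 18deg back). choose tool x so camera looks at table
for yaw in (0,180,90,-90):
    a=np.radians(yaw); Rz=np.array([[np.cos(a),-np.sin(a),0],[np.sin(a),np.cos(a),0],[0,0,1]])
    Q=Rz@R; m=(c*.7+b*.3); p=m-Q[:,0]*0.05; p[2]=0.36
    j=ik(p,Q); print(yaw,p,None if j is None else np.round(j,1))
```

```text
[ 0.53582441 -0.12388812  0.05      ] [0.4616352  0.08520173 0.12      ]
0 [ 0.46356765 -0.06116116  0.36      ] [-21.9   7.1  81.4  -0.   91.5  68.1]
180 [ 0.56356765 -0.06116116  0.36      ] [ -18.    20.7   64.2   -0.    95.  -108. ]
90 [ 0.51356765 -0.11116116  0.36      ] [-25.   15.   71.9  -0.   93.1 -25. ]
-90 [ 0.51356765 -0.01116116  0.36      ] None
```

Run:
```python
from h import *
R=np.array([[1,0,0],[0,-1,0],[0,0,-1.]])
movep([0.56,-0.08,0.34],R); pause(.3)
im,d=snap('wrist','w1'); print(state()['time'], state()['tcp_pos'])
s=np.load('pics/w1.npz'); P=cloud('wrist',d,s)
for z in (0.046,0.115,0.094):
    m=np.abs(P[...,2]-z)<.004; print(z,m.sum(),np.nanmedian(P[m],0))
cv2.imwrite('pics/w1b.png',cv2.resize(im[:,:,::-1],(768,576),interpolation=cv2.INTER_CUBIC))
```

```text
4.275 [ 0.56001979 -0.07982953  0.34001266]
0.046 10204 [ 0.5533533  -0.12844704  0.04526073]
0.115 5232 [0.47561684 0.06862332 0.11416687]
0.094 1950 [ 0.50287265 -0.087423    0.09357946]
```

View pics/w1b.png

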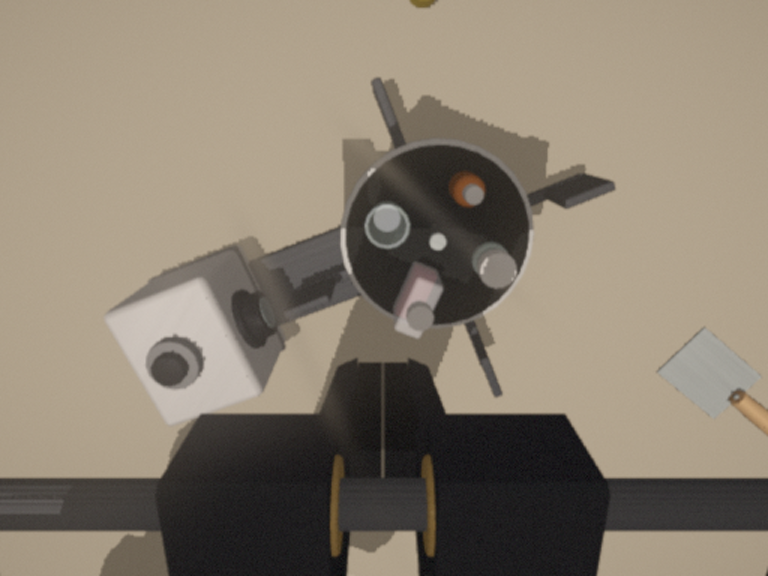

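The close view shows the flask at (418,300), the axis cap at (437,240), the button at (170,362), and paddles at (388,110), (580,190), (485,360) and about (320,300) in the 768-wide picture. I'll measure these from depth and colour, with the scene view as a check.

```bash
cat > meas.py <<'E'
from h import *
def meas(fn):
    s=np.load(f'pics/{fn}.npz'); d=s['d']; im=s['im']; P=cloud('wrist',d,s); o={}
    z=P[...,2]
    # disc: rubber top points near expected place, hull -> min enclosing circle
    m=(np.abs(z-.046)<.006)&(np.hypot(P[...,0]-.54,P[...,1]+.12)<.1)
    hull=cv2.convexHull(P[m][:,:2].astype(np.float32)); e=cv2.fitEllipse(hull); o['disc']=(np.array(e[0]),e[1])
    c=np.array(e[0])
    return s,P,o,c
if __name__=='__main__':
    import sys
    s,P,o,c=meas(sys.argv[1]); z=P[...,2]; print(o)
    r=np.hypot(P[...,0]-c[0],P[...,1]-c[1]); az=np.degrees(np.arctan2(P[...,1]-c[1],P[...,0]-c[0]))
    g=cv2.cvtColor(s['im'],cv2.COLOR_RGB2GRAY)
    m=(z>.118)&(z<.15)&(r>.2)&(r<.25)&(g<75)
    q=P[m]; print('button',len(q),np.nanmedian(q,0),q.min(0),q.max(0))
    m=(np.abs(z-.115)<.003)&(r>.15); R=cv2.minAreaRect(P[m][:,:2].astype(np.float32)); print('housing',R)
    m=(r<.08)&(z>.058); n,l,st,cc=cv2.connectedComponentsWithStats(m.astype(np.uint8))
    for i in range(1,n):
        if st[i,4]>40:
            q=P[l==i]; t=q[q[:,2]>q[:,2].max()-.006]; mm=t.mean(0); print('vessel',st[i,4],'zmax',q[:,2].max().round(3),'top centre',mm.round(4),'az',np.degrees(np.arctan2(*(mm[:2]-c)[::-1])).round(1),np.hypot(*(mm[:2]-c)).round(4), s['im'][l==i].mean(0).round())
    m=(r>.095)&(r<.142)&(z>.086)&(z<.1); n,l,st,cc=cv2.connectedComponentsWithStats(m.astype(np.uint8))
    for i in range(1,n):
        if st[i,4]>15:
            q=P[l==i]; mm=q.mean(0); print('paddle',st[i,4],mm.round(4),'az',np.degrees(np.arctan2(*(mm[:2]-c)[::-1])).round(1),'r',r[l==i].min().round(3),r[l==i].max().round(3))
E
python3 meas.py w1
```

```text
{'disc': (array([ 0.53969508, -0.12632897]), (0.17887108027935028, 0.18219219148159027))}
button 158 [0.45869417 0.07811511 0.13565943] [0.44974264 0.06860345 0.12846693] [0.47248144 0.09159184 0.13788277]
housing ((0.46219414472579956, 0.07688691467046738), (0.107706218957901, 0.08755935728549957), 21.34117317199707)
vessel 430 zmax 0.106 top centre [ 0.588  -0.1476  0.1032] az -23.7 0.0528 [111.  84.  65.]
vessel 435 zmax 0.088 top centre [ 0.5603 -0.0843  0.085 ] az 63.9 0.0469 [109. 110. 105.]
vessel 624 zmax 0.089 top centre [ 0.5258 -0.173   0.0872] az -106.6 0.0487 [130. 124. 116.]
vessel 1090 zmax 0.12 top centre [ 0.4969 -0.1092  0.1181] az 158.1 0.0461 [140. 127. 123.]
vessel 28685 zmax 0.429 top centre [ 0.5865 -0.0891  0.4271] az 38.5 0.0598 [38. 36. 35.]
paddle 288 [ 0.6502 -0.0824  0.0931] az 21.7 r 0.099 0.139
paddle 287 [ 0.5871 -0.2356  0.0925] az -66.6 r 0.1 0.14
paddle 238 [ 0.4971 -0.0194  0.0924] az 111.7 r 0.096 0.135
paddle 186 [ 0.4346 -0.1722  0.0927] az -156.4 r 0.097 0.136
```

Measured values agree with the description: axis about (0.541,-0.127), stand direction about 112°, button radius 0.221. The paddles sit at 22.6°+90k and the flask at 158°. That means turning about 45° clockwise. I'll push the paddle at -67°, which is clear of the housing and the flask, to about 38° and look again.

```bash
cat > push.py <<'E'
from h import *
C=np.array([.541,-.127])
def pose(phi,gap,z=.075,r=.122):
    a=np.radians(phi); u=np.array([np.cos(a),np.sin(a)]); t=np.array([-u[1],u[0]])
    p=C+r*u+(.013+gap)*t; b=np.radians(phi+90); 
    Q=np.array([[np.cos(b),-np.sin(b),0],[np.sin(b),np.cos(b),0],[0,0,1]])@np.diag([1,-1,-1.])
    return [*p,z],Q
E
python3 - <<'E'
from push import *
f=lambda:print(round(state()['time'],2),np.round(state()['ft_force'],2),np.round(state()['tcp_pos'],4))
for ph in(-67,-90,-112): print(np.round(ik(*pose(ph,0)),1))
movep(*pose(-67,.025,.2)); 
print(move_linear(*pose(-67,.025),feed=.1,force_limit=8)); f()
print(move_linear(*pose(-67,.003),feed=.03,force_limit=8)); f()
for ph in np.arange(-71,-106,-4):
    h=move_linear(*pose(ph,0),feed=.04,force_limit=10); f()
    if h: print('hit');break
E
```

```text
[-31.7  41.7  73.8  -0.   64.5  35.3]
[-35.2  37.5  81.5  -0.   61.   54.8]
[-37.7  32.8  89.9  -0.   57.3  74.3]
False
6.53 [-0.15  0.67 -0.24] [ 0.6239 -0.2246  0.0757]
False
7.41 [-0.97 -0.45 -0.23] [ 0.6035 -0.233   0.075 ]
7.85 [-0.19  0.17 -0.56] [ 0.593  -0.2382  0.075 ]
8.22 [ 0.2   0.44 -0.15] [ 0.5852 -0.2415  0.075 ]
8.58 [ 0.22  0.03 -0.08] [ 0.5771 -0.2443  0.075 ]
8.95 [ 0.12  0.59 -0.25] [ 0.5688 -0.2465  0.075 ]
9.32 [0.47 0.96 0.74] [ 0.5604 -0.2481  0.075 ]
9.68 [0.69 0.02 0.47] [ 0.5519 -0.2492  0.075 ]
10.05 [-0.38 -0.52  0.39] [ 0.5434 -0.2497  0.075 ]
10.42 [0.15 0.43 0.65] [ 0.5348 -0.2495  0.075 ]
10.78 [ 0.45 -0.48  0.03] [ 0.5263 -0.2488  0.075 ]
```

```bash
python3 - <<'E'
from push import *
move_linear(*pose(-103,.02),feed=.06)
move_linear(*pose(-103,.02,.2),feed=.2)
movep([0.56,-0.08,0.34],np.diag([1,-1,-1.])); pause(.2)
im,d=snap('wrist','w2'); print(state()['time'])
cv2.imwrite('pics/w2b.png',cv2.resize(im[:,:,::-1],(768,576),interpolation=cv2.INTER_CUBIC))
E
python3 meas.py w2
```

```text
13.1833
{'disc': (array([ 0.54072648, -0.12550935]), (0.17599953711032867, 0.18427148461341858))}
button 177 [0.45923624 0.07728615 0.13562434] [0.4499281  0.06870759 0.127751  ] [0.47251187 0.09063438 0.13773783]
housing ((0.46183592081069946, 0.07696113735437393), (0.107091523706913, 0.08777234703302383), 21.141149520874023)
vessel 432 zmax 0.087 top centre [ 0.5825 -0.1045  0.0851] az 26.7 0.0468 [109. 109. 104.]
vessel 445 zmax 0.105 top centre [ 0.567  -0.1711  0.103 ] az -60.0 0.0526 [110.  83.  64.]
vessel 1165 zmax 0.12 top centre [ 0.5167 -0.0861  0.1182] az 121.4 0.0462 [147. 134. 130.]
vessel 602 zmax 0.09 top centre [ 0.5018 -0.1547  0.0872] az -143.2 0.0487 [142. 136. 128.]
vessel 30197 zmax 0.428 top centre [ 0.5866 -0.0884  0.4258] az 39.0 0.059 [38. 36. 35.]
paddle 327 [ 0.656  -0.1557  0.0927] az -14.7 r 0.099 0.139
paddle 273 [ 0.5703 -0.0139  0.0925] az 75.2 r 0.096 0.136
paddle 244 [ 0.5139 -0.2409  0.0924] az -103.1 r 0.1 0.139
```

View pics/w2b.png

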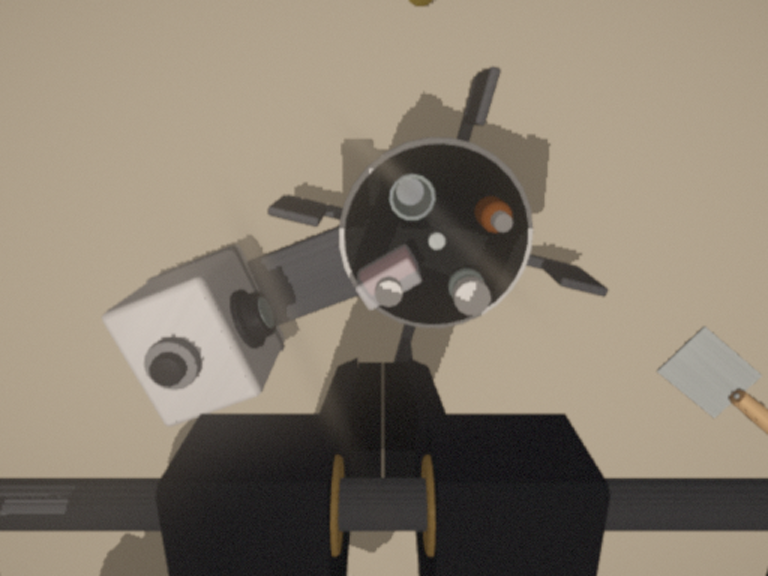

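The picture shows the flask at (388,278), nearly facing the lens, and everything is upright. The flask azimuth is 121.5° against a target of about 111.7°, so I'll push to -113.

```bash
python3 - <<'E'
from push import *
movep(*pose(-103,.02,.2)); 
print(move_linear(*pose(-103,.02),feed=.15,force_limit=8))
print(move_linear(*pose(-103,.003),feed=.03,force_limit=8))
for ph in (-106,-109,-111,-113): print(move_linear(*pose(ph,0),feed=.03,force_limit=10),np.round(state()['ft_force'],2))
pause(.3)
move_linear(*pose(-113,.02),feed=.06)
move_linear(*pose(-113,.02,.2),feed=.2)
movep([0.56,-0.08,0.34],np.diag([1,-1,-1.])); pause(.2)
im,d=snap('wrist','w3'); print(state()['time'])
snap('scene','scene3')
E
python3 meas.py w3
```

```text
False
False
False [ 0.25  0.21 -0.45]
False [ 0.19 -0.05  0.45]
False [-0.7  -0.    0.49]
False [0.42 0.27 0.73]
19.9
{'disc': (array([ 0.54190224, -0.12795638]), (0.1770632416009903, 0.1789952516555786))}
button 171 [0.45894632 0.07890434 0.13561719] [0.44870918 0.06847755 0.12766814] [0.47302796 0.09095794 0.13768763]
housing ((0.46214863657951355, 0.07670844346284866), (0.10735519975423813, 0.08770482242107391), 21.276079177856445)
vessel 428 zmax 0.088 top centre [ 0.5859 -0.1122  0.0849] az 19.7 0.0467 [109. 109. 103.]
vessel 449 zmax 0.105 top centre [ 0.559  -0.1747  0.103 ] az -70.0 0.0498 [110.  83.  64.]
vessel 1166 zmax 0.121 top centre [ 0.5242 -0.0824  0.1182] az 111.2 0.0489 [152. 139. 135.]
vessel 600 zmax 0.09 top centre [ 0.4978 -0.1472  0.0872] az -156.4 0.0481 [140. 134. 127.]
vessel 29431 zmax 0.428 top centre [ 0.5865 -0.0896  0.4259] az 40.7 0.0589 [38. 36. 35.]
paddle 320 [ 0.6492 -0.1748  0.0927] az -23.6 r 0.097 0.137
paddle 277 [ 0.5896 -0.0203  0.0927] az 66.1 r 0.098 0.138
paddle 233 [ 0.4947 -0.2345  0.0924] az -113.9 r 0.098 0.138
paddle 66 [ 0.4445 -0.0841  0.092 ] az 155.7 r 0.098 0.126
```

The flask is at 111.4° against 111.7°, so it is in place to within 1 mm. Now the button.

Run:
```python
from push import *
s=np.load('pics/w3.npz'); P=cloud('wrist',s['d'],s)
r=np.hypot(P[...,0]-.459,P[...,1]-.08)
for a,b in((0,.006),(.006,.011),(.012,.014),(.015,.017),(.018,.022),(.025,.03)):
    m=(r>=a)&(r<b); print(a,b,np.nanpercentile(P[m][:,2],[10,50,90]).round(4))
m=(P[...,2]>.134)&(r<.03); e=cv2.minEnclosingCircle(P[m][:,:2].astype(np.float32)); print(e,P[m].mean(0))
a=np.radians(21.5)
Q=np.array([[np.cos(a),-np.sin(a),0],[np.sin(a),np.cos(a),0],[0,0,1]])@np.diag([1,-1,-1.])
print(ik([.459,.08,.13],np.diag([1,-1,-1.])),ik([.459,.08,.13],Q))
```

```text
0 0.006 [0.1355 0.1363 0.1372]
0.006 0.011 [0.1341 0.136  0.1371]
0.012 0.014 [0.1257 0.1293 0.1359]
0.015 0.017 [0.1254 0.1263 0.1271]
0.018 0.022 [0.114  0.1234 0.1265]
0.025 0.03 [0.1134 0.1144 0.1153]
((0.4604993462562561, 0.08171209692955017), 0.012922840192914009) [0.46045095 0.0810859  0.1360803 ]
[-4.56779002e+00  1.76603884e+01  1.03964746e+02 -2.54444375e-14
  5.83748658e+01  8.54322100e+01] [-4.56779002e+00  1.76603884e+01  1.03964746e+02 -2.54444375e-14
  5.83748658e+01  6.39322100e+01]
```

Button centre is (0.460,0.081) with its top at 0.136 (radius 12.9 mm, as given). The collar at 0.126 leaves room for the full stroke.

```bash
python3 - <<'E'
from push import *
Q=np.diag([1,-1,-1.]); b=[.460,.081]
f=lambda:print(round(state()['time'],2),np.round(state()['ft_force'],2),np.round(state()['tcp_pos'],4))
movep([*b,.2],Q); move_linear([*b,.145],feed=.1); pause(.2); f()
print(move_linear([*b,.1265],feed=.015,force_limit=10)); f(); pause(.4); f()
move_linear([*b,.15],feed=.03); f(); move_linear([*b,.22],feed=.15)
movep([0.56,-0.08,0.34],Q); pause(.3)
im,d=snap('wrist','w4'); f()
t,_=snap('scene','scene4'); tp,_=snap('top','top4')
cv2.imwrite('pics/fin.png',np.hstack([im[96:,:,::-1][:,40:440],t[96:,80:480,::-1]]))
a=np.load('pics/top0.npz')['im']; df=cv2.absdiff(a,tp).max(2);
E
python3 meas.py w4
```

```text
21.78 [ 0.8   0.32 -0.75] [0.4603 0.0809 0.1456]
True
22.68 [-1.53  0.66  6.64] [0.46   0.081  0.1314]
23.07 [-1.79 -0.38  6.22] [0.46   0.081  0.1314]
23.86 [-0.7  -0.58  0.07] [0.4598 0.081  0.1498]
25.73 [ 1.05 -0.56 -0.24] [ 0.5599 -0.0795  0.3399]
{'disc': (array([ 0.54205811, -0.12602827]), (0.17948104441165924, 0.1819513440132141))}
button 172 [0.4585401  0.07814879 0.13542414] [0.44937221 0.06849267 0.12783483] [0.47259063 0.09140146 0.13748544]
housing ((0.4620583653450012, 0.07676611840724945), (0.10722880065441132, 0.08794758468866348), 21.149736404418945)
vessel 433 zmax 0.088 top centre [ 0.5863 -0.1121  0.0851] az 17.4 0.0464 [109. 110. 104.]
vessel 454 zmax 0.106 top centre [ 0.559  -0.1748  0.103 ] az -70.9 0.0516 [109.  82.  64.]
vessel 1149 zmax 0.121 top centre [ 0.5241 -0.0824  0.1182] az 112.3 0.0472 [154. 141. 136.]
vessel 592 zmax 0.089 top centre [ 0.498  -0.1472  0.0871] az -154.4 0.0489 [140. 134. 126.]
vessel 29586 zmax 0.429 top centre [ 0.5865 -0.0875  0.4269] az 40.9 0.0588 [38. 36. 35.]
paddle 326 [ 0.6493 -0.175   0.0928] az -24.6 r 0.098 0.138
paddle 270 [ 0.5894 -0.0206  0.0927] az 65.8 r 0.096 0.135
paddle 231 [ 0.4946 -0.2344  0.0924] az -113.6 r 0.1 0.139
paddle 67 [ 0.4432 -0.0834  0.0919] az 156.6 r 0.098 0.128
```

View pics/fin.png

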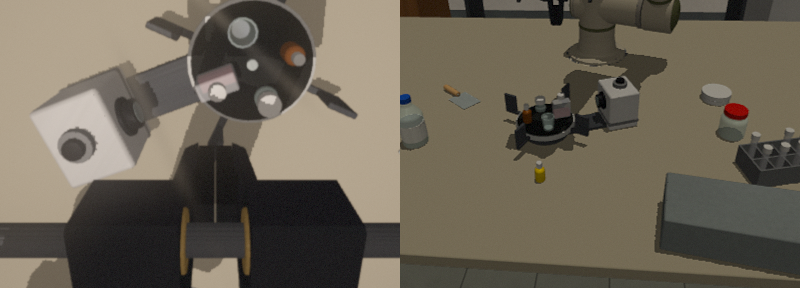

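The force held at 6–7 N, above the 4 N needed, but travel read only about 4.6 mm within a 2 mm calibration. The flask is in place, so a firmer second press is harmless and removes the doubt.

```bash
python3 - <<'E'
from push import *
Q=np.diag([1,-1,-1.]); b=[.460,.081]
f=lambda:print(round(state()['time'],2),np.round(state()['ft_force'],2),np.round(state()['tcp_pos'],4))
movep([*b,.2],Q); move_linear([*b,.145],feed=.1); pause(.1)
for z in np.arange(.139,.127,-.001):
    h=move_linear([*b,z],feed=.02,force_limit=18); print(round(z,4),state()['tcp_pos'][2].round(4),state()['ft_force'][2].round(2))
    if state()['ft_force'][2]>12 or h: break
pause(.4); f()
move_linear([*b,.15],feed=.03); f(); move_linear([*b,.22],feed=.15)
movep([0.56,-0.08,0.34],Q); pause(.3)
snap('wrist','w5'); f()
E
python3 meas.py w5 | egrep 'button|vessel'
```

```text
0.139 0.1389 0.24
0.138 0.138 -0.72
0.137 0.1371 1.79
0.136 0.1361 1.18
0.135 0.135 2.14
0.134 0.1341 2.97
0.133 0.133 4.25
0.132 0.132 3.81
0.131 0.1314 7.49
0.13 0.1312 16.35
30.66 [-3.4  -0.04 17.  ] [0.4602 0.081  0.1312]
31.48 [-0.75 -0.35 -0.24] [0.4598 0.081  0.1498]
33.34 [ 0.26  0.37 -0.67] [ 0.5599 -0.0795  0.3399]
button 166 [0.46047936 0.07853304 0.13542645] [0.44878366 0.06838915 0.12786334] [0.47252419 0.09146232 0.13784165]
vessel 432 zmax 0.087 top centre [ 0.5862 -0.1123  0.085 ] az 17.4 0.0474 [109. 110. 104.]
vessel 451 zmax 0.105 top centre [ 0.5591 -0.1747  0.1032] az -69.4 0.0515 [109.  83.  64.]
vessel 1147 zmax 0.12 top centre [ 0.5243 -0.0823  0.1182] az 110.6 0.0472 [153. 141. 136.]
vessel 600 zmax 0.089 top centre [ 0.4979 -0.1472  0.0872] az -154.4 0.0477 [140. 134. 126.]
vessel 28912 zmax 0.429 top centre [ 0.5864 -0.0884  0.4269] az 40.0 0.0593 [38. 36. 35.]
```

The force rose along a spring slope from about z = 0.137 and hit a hard stop at 0.1313, so the button went fully down. It is up again, and the flask and vessels have not moved.

```bash
python3 -c "
from station import *; finish_job()"
```

```text
the job is handed in; nothing more can be done
```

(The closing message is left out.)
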